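# Trim a bucket pair and hold the balance arrest released

### The arm

A 7-joint arm with a two-finger parallel gripper is mounted at the origin on the work surface. World frame = base frame: x ahead of the robot, y to its left, z up, the work surface at z = 0. Lengths are in m, angles in rad, forces in N, time in s.
With the tool pointing down it reaches from about 0.4 to 0.85 m from the base axis. Payload 4.5 kg.
Tool frame: the origin (TCP) lies at the very end of the fingers, on their centre line; the grasp point (between the pads) lies 19 mm behind it (r.grip_point_offset is the distance from the TCP to the grasp point, in m); z points along the fingers, y is the line along which they close (so a half turn about z gives the same grasp; the last joint's range is limited). The gripper opens to 88 mm and grips with 3 to 60 N. Pads are 18 mm wide; open, the fingers measure 123 mm over their backs; the gripper's body (75 mm by 187 mm) begins 45 mm behind the grasp point.
Start: joints at [-1.206, 0.689, -0.195, 1.565, 0.157, 0.902, -0.215], TCP at [0.203, 0.591, 0.239] pointing down, gripper open.
Joint ranges: [-3.01, 3.01], [-0.46, 2.08], [-1.47, 1.51], [0.13, 2.56], [-1, 4.14], [0.04, 2.09], [-2.66, 2.66]. Speed limits (rad/s): [2.57, 2.57, 3.14, 3.14, 3.14, 3.14, 3.14].

### API

Orientations are given as a unit quaternion [x, y, z, w].
In Python, from plant import r gives the robot as it stands.
- The arm moves only by the tool carry_out, never from a script. Its argument "rows" is a list of rows, each a list of 3 entries, a list of its own where there are three numbers: the shift along the tool's x, y, z in cm, then the turn, a rotation vector about the tool's x, y, z in degrees, then the closure, from 0 (fully open) to 1 (shut). A call has 1 to 12 rows; each row is the pose to reach, as a shift and turn from the pose commanded when the call began, along the tool's axes at that moment; what a row does not reach only later rows make up. A row lasts 1/10 s, in which the tool goes at most 50 mm and 8.59 degrees, less where a joint would pass 70% of its speed; a pose out of reach is approached as far as the arm can. A call with a gripper value outside its range is refused whole. The fingers move at their own pace and stop on an object; "newtons" is the grip in N (left out, the last holds). Time passes only in rows, so rows that repeat a pose let the fingers close. It gives the time, the measured TCP pose, the force, the opening and the grip force at its end, in the units of the state.
- r.get_state(): the state, without advancing time (a new reading comes with each control period).
- r.snapshot(name): name is "scene" or "top"; returns a dict with "image" (480x640x3 uint8, red, green, blue), "fx", "fy", "cx", "cy" (pixels), "pose" (4x4, takes a point from camera to world coordinates). Camera axes: x right, y up, looking along -z (the intrinsics and any distortion apply to the point x, -y, -z); pixel columns grow to the right and rows downward; lengths in m; the calibration is good to about 2 mm. A picture is of the moment at which its call begins. There is no depth.
- r.finish_job(): hands the job in; it is judged then, once.
The state is a dict: "clock": time; "q": joint angles; "qd": joint speeds; "joint_torque": joint torques, N m; "tool_pos": TCP position; "eef_rot": TCP orientation; "contact_force": force on the tool from outside, world axes, zero at the start; "moment": the same for the moment, N m; "opening": opening from 0.0 (shut) to 1.0 (fully open); "finger_force": force on a finger pad.
Only numpy, scipy, OpenCV 4.12 (cv2) and the standard library are available. Lean on these libraries where they do the work, as an engineer would, in place of code of your own. Each camera call takes 0.05 s, during which the arm holds its last target. There are 200 camera calls.

### The job

The two buckets of the rotor arm carry brass discs of unequal weight: from the two spare discs on the bench take the one that makes both sides equal and stack it squarely on the disc in the lighter bucket, leaving it free and the arrest key up while you load. Then press the spring-loaded arrest key at the front of the clamp fully down and finish the job still holding it down, so that the rotor arm floats free and stays level. Leave the other discs in their places and everything else on the bench alone.

Things in the scene. Friction and masses are not known exactly. Their poses are not given: they have to be found in the camera images.
- clamp: Grey cast-iron bench clamp bolted to the bench (base 225 x 124 mm) with a steel cradle on which the aluminium rotor arm rocks. Origin on the bench under the pivot; -x axis to the key end (towards the robot at yaw 0), +y along the arm to the left bucket. Its place and its yaw (up to 0.3 rad) vary. Its screw and tommy bar stick out at the back to x = 125 mm, 62 mm high.
- rotor_hub (a point): Centre of the rotor arm's hub, on the pivot, 128 mm above the bench; the nut on the hub reaches 161 mm. The bright aluminium arm lies along the clamp's y: hub 52 mm across, at each end a fork (132 mm wide, reaching y = +-158 mm, top at 130 mm) that carries a round bucket on trunnions at y = +-135 mm, 120 mm above the bench.
- rotor_arm (a joint): Tilt of the rotor arm about its pivot (clamp's x axis), rad: 0 = level, positive = left bucket up; range +-0.08. While the key is up, two posts of the arrest hold it level from below. With the key down it is free: with equal buckets it settles at 0 within a second or two, with 250 g too much on one side it drops to its stop at 0.08.
- arrest (a joint): Travel of the arrest lever, rad: 0 = up (arm arrested), 0.07 = fully down on its stop, which is 14 mm of travel at the key pad. A return spring pushes it up: about 6 N at the pad to start it, about 10 N to hold it at the bottom. It springs up when let go.
- key_pad (a point): Round bright metal key pad with ribbed flat top, 36 mm across, 8 mm thick, on the steel arrest lever in front of the clamp. This point is the centre of its top face: 125 mm from the clamp's origin along the clamp's -x, 97 mm above the bench when up, 83 mm when fully down. Press straight down from above.
- key: The whole steel arrest lever that ends in the key pad: two flat bars beside the clamp's jaws. Origin on its hinge pin behind the pivot, 80 mm along the clamp's +x, 85 mm above the bench; two posts 80 mm before the hinge hold up the rotor arm.
- bucket_left_floor (a point): Centre of the inner floor of the left bucket (clamp's +y): open-topped round aluminium bucket, 90 mm inside, 66 mm deep, wall 4 mm, its floor 68 mm and its rim 134 mm above the bench. It hangs freely on trunnions along the clamp's x axis and swings if pushed sideways.
- bucket_right_floor (a point): The same point of the right bucket (clamp's -y), which is alike.
- small_set: Small brass disc, 250 g, 40 mm across, 23.5 mm high, flat top; stands in the middle of one bucket, left or right at random: that is the lighter bucket. Origin at the centre of its underside.
- large_set: Large brass disc, 500 g, 50 mm across, 30 mm high; stands in the middle of the other bucket. Origin at the centre of its underside. It stays there.
- small_spare: Spare small brass disc, 250 g, 40 mm across, 23.5 mm high, flat on the bench to the left or the right in front of the clamp (swaps sides with the large one). Origin at the centre of its underside.
- large_spare: Spare large brass disc, 500 g, 50 mm across, 30 mm high, flat on the bench on the other side. Origin at the centre of its underside. Leave alone.
- ruler: Stainless ruler 310 x 30 x 3 mm flat on the bench between the robot and the clamp; origin under its centre, x along it. Leave alone.
- bucket_cap: Black plastic bucket cap, 102 mm across, 30 mm high, on the bench left of the clamp; origin centre of its underside. Leave alone.
- second_cap: Second bucket cap, alike, behind the clamp to the right. Leave alone.
- brush: White nylon cleaning brush, 205 mm long, 30 mm wide, 26 mm high, bristles down, on the bench right of the clamp; x along it to the bristle end. Leave alone.
- grease_jar: Small jar 52 mm across, about 45 mm high, behind the clamp to the left. Leave alone.
- wrench: Steel wrench lying on the bench far to the right. Leave alone.
Things that resemble listed ones, but are neither listed nor needed, are in the scene too. Leave any pink or red look-alike of the small_spare alone.

How it is judged:
On the way:
1. the spare small disc stands squarely on the small disc in the lighter bucket, let go, with the arrest key up (horizontal distance between small_spare and small_set below 0.012 m and z of small_spare in the frame of small_set between 0.019 and 0.028 m and angle between small_spare's own z axis and vertical below 0.3 rad and contact force between the fingers and small_spare below 0.1 N and linear speed of small_spare below 0.03 m/s and value of joint arrest below 0.012 rad), for 0.3 s.
At the end, for the whole second after the job is handed in: The robot still holds the key pad down (over 12 of its 14 mm, over 3 N); the rotor arm is level within 0.025 rad and at rest; the spare small disc stands flat and free on the other small disc, centred within 12 mm; both set discs are still within 30 mm of the middle of their buckets (horizontal distance between small_spare and small_set below 0.012 m and z of small_spare in the frame of small_set between 0.019 and 0.028 m and angle between small_spare's own z axis and vertical below 0.3 rad and contact force between the fingers and small_spare below 0.1 N and linear speed of small_spare below 0.03 m/s and (horizontal distance between small_set and bucket_left_floor below 0.03 m or horizontal distance between small_set and bucket_right_floor below 0.03 m) and (horizontal distance between large_set and bucket_left_floor below 0.03 m or horizontal distance between large_set and bucket_right_floor below 0.03 m) and horizontal distance between small_set and large_set above 0.2 m and value of joint arrest above 0.058 rad and contact force between any of the fingers, the arm and key above 3 N and value of joint rotor_arm between -0.025 and 0.025 rad and velocity of joint rotor_arm between -0.08 and 0.08 rad/s); the arm keeps its last pose, push and grip.
It fails at once if the spare large disc, a bucket cap, the ruler, the brush, the jar or the wrench is moved more than 30 mm (distance of any of large_spare, bucket_cap, second_cap, ruler, brush, grease_jar, wrench from where it was at the start of the episode above 0.03 m).
It also fails if it takes over 51 s, if anything falls off the work surface, if the arm or the gripper's body presses on something with over 40 N, if the wrist force passes 120 N, or if a joint passes its speed limit or range.

## Working session

There is one attempt and no reset: what is moved stays moved. The work goes in short steps, Python scripts to look and compute and a tool call to move; the robot and the scene stay as the last step left them, time stands still between calls to the robot, and variables do not carry over. Pictures are saved under pics/ and viewed, at most 10 in all, crops included, and the job is handed in when it is done.

Besides the shell and the picture viewer there is one more tool, called after "Request:" as a command line: name --argument value ..., lists and objects as JSON in quotes. carry_out: Moves the arm, as the interface text tells. Its arguments: {"type":"object","properties":{"rows":{"type":"array"},"newtons":{"type":"number"}},"required":["rows"]}

```bash
mkdir -p pics; cat > h.py <<'E'
import numpy as np,cv2
from plant import r
def snap(cam,name,crop=None,k=1):
    s=r.snapshot(cam); im=cv2.cvtColor(s["image"],cv2.COLOR_RGB2BGR)
    np.savez('pics/'+name+'.npz',K=np.array([s[k] for k in("fx","fy","cx","cy")]),pose=s["pose"],im=im)
    if set(s)-{"image","fx","fy","cx","cy","pose"}: print({k:s[k] for k in s if k not in("image","pose")})
    if crop: a,b,c,d=crop; im=cv2.resize(im[b:d,a:c],None,fx=k,fy=k,interpolation=cv2.INTER_CUBIC)
    cv2.imwrite('pics/'+name+'.png',im)
def px(name,u,v,z):
    d=np.load('pics/'+name+'.npz');fx,fy,cx,cy=d["K"];P=d["pose"]
    ray=P[:3,:3]@np.array([(u-cx)/fx,-(v-cy)/fy,-1]);o=P[:3,3]
    return (o+ray*(z-o[2])/ray[2])
def proj(name,p):
    d=np.load('pics/'+name+'.npz');fx,fy,cx,cy=d["K"];P=d["pose"]
    c=P[:3,:3].T@(np.array(p)-P[:3,3]);return np.array([cx+fx*c[0]/-c[2],cy-fy*c[1]/-c[2]])
E
python3 - <<'E'
from h import *
snap("top","t0");snap("scene","s0")
for n in("t0","s0"):
    d=np.load(f'pics/{n}.npz');print(d["K"],d["pose"].round(3))
print(r.get_state())
E
```

```text
[453.82402147 453.82402147 317.27595472 246.46200691] [[ 0.012  0.993 -0.117  0.428]
 [-0.999  0.009 -0.031 -0.097]
 [-0.029  0.117  0.993  1.328]
 [ 0.     0.     0.     1.   ]]
[531.03607875 531.03607875 322.17854287 238.45596491] [[-0.654 -0.459  0.602  1.292]
 [ 0.756 -0.399  0.519  0.578]
 [ 0.002  0.794  0.608  0.856]
 [ 0.     0.     0.     1.   ]]
{'clock': 0.1, 'q': array([-1.20614074,  0.68988025, -0.19448483,  1.56622684,  0.15729975,
        0.90243652, -0.21513171]), 'qd': array([-0.00218801, -0.00133872,  0.00266826, -0.00165545,  0.00081002,
        0.00226538,  0.00173391]), 'joint_torque': array([-3.09252653e-03, -5.28496420e+01, -1.27150465e+00, -1.53840441e+01,
       -5.25201287e-02,  1.89123872e-03,  4.55266058e-05]), 'tool_pos': array([0.20291266, 0.59057324, 0.23800522]), 'eef_rot': array([ 1.64666552e-01,  9.86348983e-01, -7.79064169e-04, -6.46952322e-05]), 'contact_force': array([ 0.0411264 ,  0.10356731, -0.72520839]), 'moment': array([-0.00305142, -0.01012582,  0.04028474]), 'finger_force': 0.0, 'opening': 0.9983334971610199}
```

View pics/t0.png

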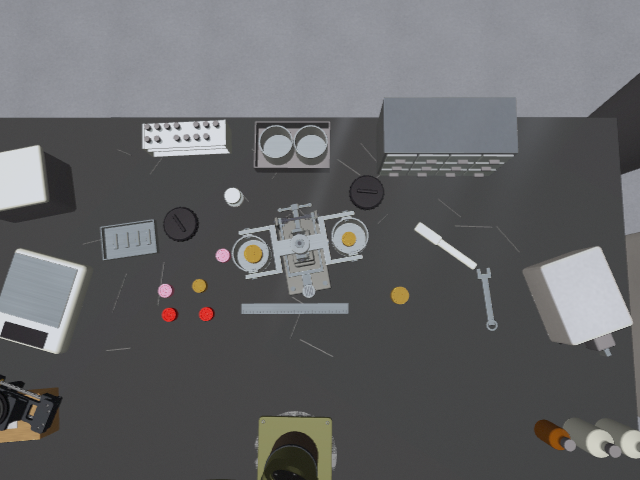

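View pics/s0.png

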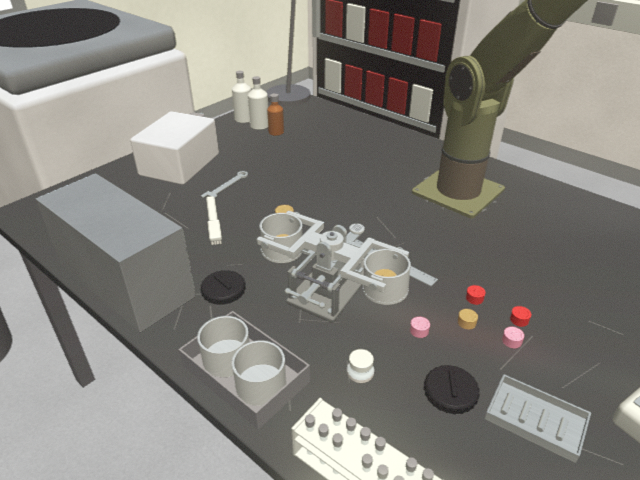

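The top view shows a small brass spare at about (199,286) and a large one at (400,295). The discs in the buckets are at (253,254), apparently large, and (349,239), apparently small. I'll enlarge these to check.

```bash
python3 - <<'E'
from h import *
im=np.load('pics/t0.npz')["im"]
cv2.imwrite('pics/t0c.png',cv2.resize(im[200:325,185:385],None,fx=4,fy=4,interpolation=cv2.INTER_CUBIC))
hsv=cv2.cvtColor(im,cv2.COLOR_BGR2HSV)
m=cv2.inRange(hsv,(12,120,80),(28,255,255)); n,l,s,c=cv2.connectedComponentsWithStats(m)
for i in range(1,n):
    if s[i,4]>40: print(s[i],c[i].round(1))
E
```

```text
[342 232  14  14 150] [348.3 238.6]
[244 245  18  18 254] [252.7 253.5]
[192 279  14  14 155] [198.8 285.3]
[390 287  19  17 256] [399.3 295. ]
[548 428  22  22 282] [556.8 437.6]
```

View pics/t0c.png

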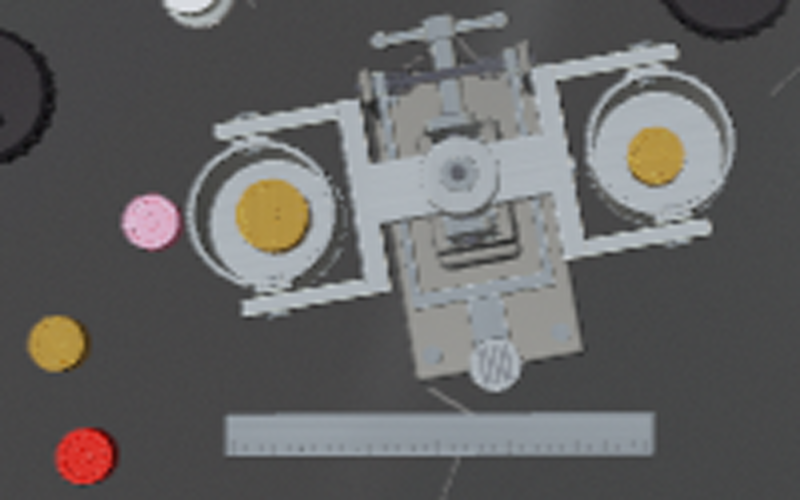

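The crop settles it. The large disc is in the left bucket at (253,254) and the small one in the right at (348,239), so the right bucket is lighter. The small spare is on the left, with pink and red look-alikes around it. The key pad is at about (308.7,291.2) and the nut at (299.2,243).

```bash
python3 - <<'E'
from h import *
from scipy.spatial.transform import Rotation as R
n='t0'
key=px(n,308.7,291.2,.097); nut=px(n,299.2,243,.161)
ss=px(n,348.3,238.6,.0915); ls=px(n,252.7,253.5,.098); sp=px(n,198.8,285.3,.0235)
print(key,nut,ss,ls,sp)
d=(ss-ls)[:2]; print("yaw from discs",np.arctan2(d[0],-d[1]),"mid",(ss+ls)[:2]/2,"len",np.hypot(*d)); k=(nut-key)[:2]; print("yaw key",np.arctan2(k[1],k[0]),np.hypot(*k))
s=r.get_state();Rm=R.from_quat(s["eef_rot"]);print(Rm.as_matrix().round(3))
print("shift tool cm",100*Rm.inv().apply(sp-s["tool_pos"]))
E
```

```text
[ 0.45073185 -0.03702338  0.097     ] [ 0.57376723 -0.01365642  0.161     ] [ 0.59578211 -0.1434797   0.0915    ] [0.55162143 0.11780317 0.098     ] [0.46539153 0.28455253 0.0235    ]
yaw from discs 0.16743250730634146 mid [ 0.57370177 -0.01283827] len 0.2649884947592059
yaw key 0.18768538451635838 0.1252346587622964
[[-0.946  0.325 -0.   ]
 [ 0.325  0.946 -0.002]
 [-0.    -0.002 -1.   ]]
shift tool cm [-34.76239318 -20.3827634   21.48679039]
```

Request:
carry_out --rows '[[[-34.8, -20.4, 9], [0, 0, 61], 0.25], [[-34.8, -20.4, 9], [0, 0, 61], 0.25], [[-34.8, -20.4, 9], [0, 0, 61], 0.25], [[-34.8, -20.4, 9], [0, 0, 61], 0.25], [[-34.8, -20.4, 9], [0, 0, 61], 0.25], [[-34.8, -20.4, 9], [0, 0, 61], 0.25], [[-34.8, -20.4, 9], [0, 0, 61], 0.25], [[-34.8, -20.4, 9], [0, 0, 61], 0.25], [[-34.8, -20.4, 9], [0, 0, 61], 0.25], [[-34.8, -20.4, 9], [0, 0, 61], 0.25], [[-34.8, -20.4, 9], [0, 0, 61], 0.25], [[-34.8, -20.4, 9], [0, 0, 61], 0.25]]' --newtons 20

```text
clock: 1.3
tool_pos: [0.4643, 0.2878, 0.149]
eef_rot: [0.641, 0.768, 0.0, -0.001]
contact_force: [-0.9, 0.5, 1.4]
opening: 0.75
finger_force: 0.0
```

```bash
cat >> h.py <<'E'
from scipy.spatial.transform import Rotation as R
def to(p):
    s=r.get_state();Rm=R.from_quat(s["eef_rot"]);M=Rm.as_matrix()
    print("pos",s["tool_pos"].round(4),"yaxis deg",np.degrees(np.arctan2(M[1,1],M[0,1])).round(2),"zaxis",M[:,2].round(4),"shift cm",(100*Rm.inv().apply(np.array(p)-s["tool_pos"])).round(2))
E
python3 - <<'E'
from h import *
to([.4654,.2846,.008])
snap("scene","s1",(360,220,600,400),3)
print(proj('s1',[.4654,.2846,.0235]))
im=np.load('pics/s1.npz')["im"];m=cv2.inRange(cv2.cvtColor(im,cv2.COLOR_BGR2HSV),(12,100,60),(28,255,255));n,l,s,c=cv2.connectedComponentsWithStats(m)
print([(s[i].tolist(),c[i].round(1)) for i in range(1,n) if s[i,4]>40])
E
```

```text
pos [0.4643 0.2878 0.149 ] yaxis deg 10.28 zaxis [-8.0e-04  1.9e-03 -1.0e+00] shift cm [-0.36  0.06 14.1 ]
[467.97191284 314.55976183]
[([268, 102, 16, 34, 417], array([275.3, 118.5])), ([275, 205, 19, 8, 97], array([283.2, 208.3])), ([376, 269, 19, 7, 94], array([385.2, 272.5])), ([458, 309, 20, 20, 328], array([467.4, 318.5]))]
```

View pics/s1.png

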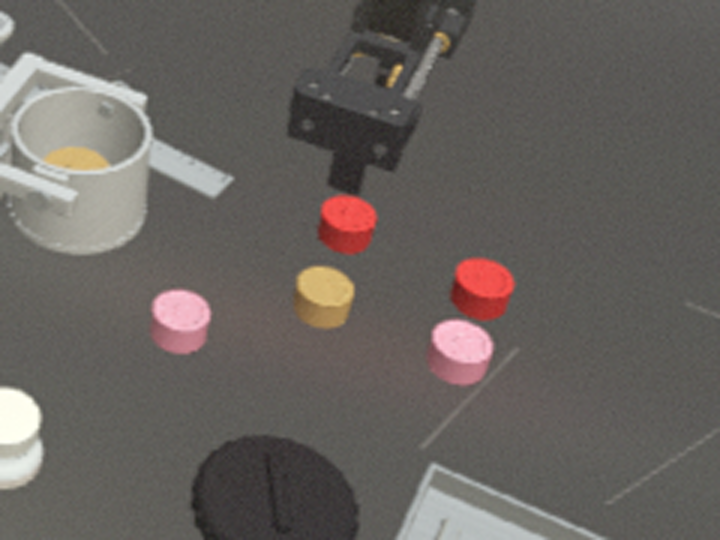

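The brass disc's top centre is at about (468.3,315), which matches the top-view estimate. I'll go down part of the way and check for lag.

Request:
carry_out --rows '[[[0, 0, 5], [0, 0, 0], 0.25], [[0, 0, 10], [0, 0, 0], 0.25], [[0, 0, 10], [0, 0, 0], 0.25], [[0, 0, 10], [0, 0, 0], 0.25]]'

```text
clock: 1.75
tool_pos: [0.4649, 0.286, 0.0489]
eef_rot: [0.642, 0.767, -0.001, -0.0]
contact_force: [0.5, -1.2, 0.5]
opening: 0.752
finger_force: 0.0
```

```bash
python3 -c "
from h import *
to([.4654,.2846,.005])"
```

```text
pos [0.4649 0.286  0.0489] yaxis deg 10.15 zaxis [-1.6e-03 -4.0e-04 -1.0e+00] shift cm [-0.15  0.03  4.39]
```

Request:
carry_out --rows '[[[-0.1, 0, 3], [0, 0, 0], 0.25], [[-0.1, 0, 4.3], [0, 0, 0], 0.25], [[-0.1, 0, 4.3], [0, 0, 0], 0.25], [[-0.1, 0, 4.3], [0, 0, 0], 0.4], [[-0.1, 0, 4.3], [0, 0, 0], 0.9], [[-0.1, 0, 4.3], [0, 0, 0], 0.9], [[-0.1, 0, 4.3], [0, 0, 0], 0.9], [[-0.1, 0, 4.3], [0, 0, 0], 0.9], [[-0.1, 0, 4.3], [0, 0, 0], 0.9], [[-0.1, 0, 4.3], [0, 0, 0], 0.9]]' --newtons 25

```text
clock: 2.75
tool_pos: [0.4666, 0.2845, 0.0066]
eef_rot: [0.642, 0.766, 0.001, 0.0]
contact_force: [-0.5, 0.3, 7.3]
opening: 0.446
finger_force: 25.0
```

Request:
carry_out --rows '[[[0, 0, -5], [0, 0, 0], 0.9], [[0, 0, -10], [0, 0, 0], 0.9], [[0, 0, -15], [0, 0, 0], 0.9], [[0, 0, -20], [0, 0, 0], 0.9], [[0, 0, -21], [0, 0, 0], 0.9], [[0, 0, -21], [0, 0, 0], 0.9]]'

```text
clock: 3.35
tool_pos: [0.4666, 0.2846, 0.2172]
eef_rot: [0.642, 0.766, 0.002, 0.0]
contact_force: [-0.2, -0.4, -3.2]
opening: 0.447
finger_force: 25.0
```

```bash
python3 -c "
from h import *
to([.5958,-.1435,.215]);print(r.get_state()['contact_force'])"
```

```text
pos [0.4666 0.2846 0.2172] yaxis deg 10.05 zaxis [ 0.0028  0.0021 -1.    ] shift cm [-44.41   5.25   0.17]
[-0.23861415 -0.44755306 -3.23497949]
```

Request:
carry_out --rows '[[[-3, 0.4, 0], [0, 0, 0], 0.9], [[-7, 0.8, 0], [0, 0, 0], 0.9], [[-11, 1.3, 0], [0, 0, 0], 0.9], [[-15, 1.8, 0], [0, 0, 0], 0.9], [[-19, 2.2, 0], [0, 0, 0], 0.9], [[-23, 2.7, 0], [0, 0, 0], 0.9], [[-27, 3.2, 0], [0, 0, 0], 0.9], [[-31, 3.7, 0], [0, 0, 0], 0.9], [[-35, 4.1, 0], [0, 0, 0], 0.9], [[-39, 4.6, 0], [0, 0, 0], 0.9], [[-43, 5.1, 0], [0, 0, 0], 0.9], [[-44.4, 5.25, 0], [0, 0, 0], 0.9]]'

```text
clock: 4.55
tool_pos: [0.5937, -0.1498, 0.2125]
eef_rot: [0.645, 0.764, -0.003, -0.001]
contact_force: [-0.5, -0.1, -3.1]
opening: 0.441
finger_force: 25.0
```

Request:
carry_out --rows '[[[0, 0, 0], [0, 0, 0], 0.9], [[0, 0, 0], [0, 0, 0], 0.9], [[0, 0, 0], [0, 0, 0], 0.9], [[0, 0, 0], [0, 0, 0], 0.9]]'

```text
clock: 4.95
tool_pos: [0.5949, -0.1414, 0.2154]
eef_rot: [0.641, 0.767, 0.0, -0.001]
contact_force: [0.6, 0.2, -1.5]
opening: 0.446
finger_force: 25.0
```

```bash
python3 - <<'E'
from h import *
to([.5958,-.1435,.215])
snap("scene","s2",(190,90,430,270),3);snap("top","t2",(285,170,425,275),5)
print('s2',proj('s2',[.5958,-.1435,.0915]),proj('s2',[.5958,-.1435,.134]))
E
```

```text
pos [ 0.5949 -0.1414  0.2154] yaxis deg 10.23 zaxis [-9.0e-04  1.4e-03 -1.0e+00] shift cm [-0.22  0.05  0.04]
s2 [283.33145505 238.71164975] [282.55502313 224.15721073]
```

View pics/s2.png

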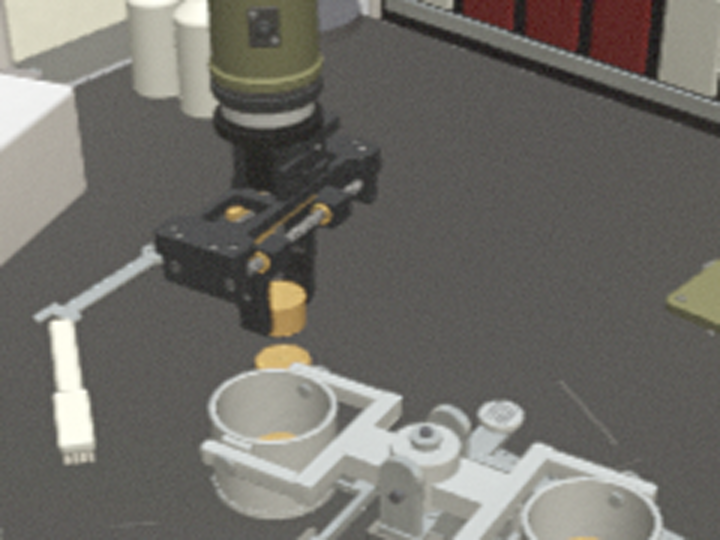

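View pics/t2.png

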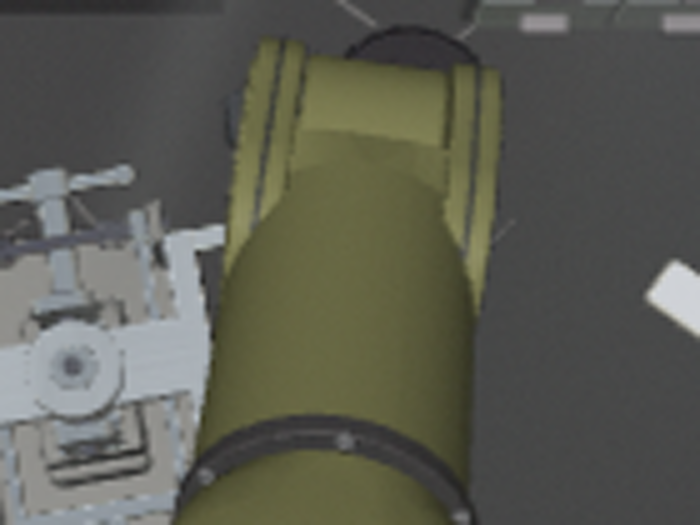

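The held disc hangs level in the fingers at crop (288,308), and the set disc's far edge shows in the bucket at crop (278,433). I'll compare the predicted edges with the scene view.

```bash
python3 - <<'E'
from h import *
t=np.linspace(0,6.283,73)
def ell(n,c,z): return np.array([proj(n,[c[0]+.02*np.cos(a),c[1]+.02*np.sin(a),z]) for a in t])
e=ell('s2',[.5958,-.1435],.0915); print("set pred min",e.min(0),"max",e.max(0))
for z in(.2088,.2323):
    e=ell('s2',[.5949,-.1414],z); print("held",z,e.min(0),e.max(0))
im=np.load('pics/s2.npz')["im"];m=cv2.inRange(cv2.cvtColor(im,cv2.COLOR_BGR2HSV),(12,100,60),(28,255,255));n,l,s,c=cv2.connectedComponentsWithStats(m)
print([(s[i,:5].tolist()) for i in range(1,n) if s[i,4]>25])
E
```

```text
set pred min [274.859811   233.63919292] max [291.78728114 243.91395003]
held 0.2088 [273.07614431 192.34621654] [291.0319565  202.13023649]
held 0.2323 [272.49907636 183.43954813] [290.67480221 193.09955779]
[[279, 183, 13, 19, 207], [275, 205, 19, 8, 98], [376, 269, 20, 7, 94]]
```

Request:
carry_out --rows '[[[-0.1, 0.05, 3], [0, 0, 0], 0.9], [[-0.1, 0.05, 6], [0, 0, 0], 0.9], [[-0.1, 0.05, 7], [0, 0, 0], 0.9], [[-0.1, 0.05, 7], [0, 0, 0], 0.9], [[-0.1, 0.05, 7], [0, 0, 0], 0.9], [[-0.1, 0.05, 7], [0, 0, 0], 0.9]]'

```text
clock: 5.65
tool_pos: [0.5971, -0.1449, 0.1473]
eef_rot: [0.642, 0.766, 0.001, 0.001]
contact_force: [-1.2, -0.8, -3.4]
opening: 0.447
finger_force: 25.0
```

```bash
python3 -c "
from h import *
to([.5959,-.1438,.0985]);print(r.get_state()['contact_force'])"
```

```text
pos [ 0.5971 -0.1449  0.1473] yaxis deg 10.05 zaxis [ 3.e-03 -5.e-04 -1.e+00] shift cm [ 0.13 -0.11  4.88]
[-1.20625383 -0.78858891 -3.36708917]
```

Request:
carry_out --rows '[[[0.1, -0.1, 1], [0, 0, 0], 0.9], [[0.1, -0.1, 2], [0, 0, 0], 0.9], [[0.1, -0.1, 3], [0, 0, 0], 0.9], [[0.1, -0.1, 4], [0, 0, 0], 0.9], [[0.1, -0.1, 4.4], [0, 0, 0], 0.9], [[0.1, -0.1, 4.6], [0, 0, 0], 0.9], [[0.1, -0.1, 4.6], [0, 0, 0], 0.9], [[0.1, -0.1, 4.6], [0, 0, 0], 0.9]]'

```text
clock: 6.45
tool_pos: [0.595, -0.144, 0.1]
eef_rot: [0.642, 0.766, 0.0, 0.0]
contact_force: [-0.4, 0.4, -3.3]
opening: 0.444
finger_force: 25.0
```

Request:
carry_out --rows '[[[0, 0, 0.1], [0, 0, 0], 0.9], [[0, 0, 0.1], [0, 0, 0], 0.9], [[0, 0, 0.2], [0, 0, 0], 0.9], [[0, 0, 0.2], [0, 0, 0], 0.9], [[0, 0, 0.2], [0, 0, 0], 0.9]]'

```text
clock: 6.95
tool_pos: [0.5949, -0.1438, 0.0981]
eef_rot: [0.642, 0.766, 0.0, 0.0]
contact_force: [-0.5, -0.2, 2.3]
opening: 0.447
finger_force: 25.0
```

Request:
carry_out --rows '[[[0, 0, 0], [0, 0, 0], 0.53], [[0, 0, 0], [0, 0, 0], 0.5], [[0, 0, 0], [0, 0, 0], 0.48], [[0, 0, 0], [0, 0, 0], 0.48], [[0, 0, 0], [0, 0, 0], 0.48]]'

```text
clock: 7.45
tool_pos: [0.5959, -0.1438, 0.0979]
eef_rot: [0.642, 0.766, 0.001, 0.001]
contact_force: [3.1, -0.5, 0.1]
opening: 0.519
finger_force: 1.5
```

Request:
carry_out --rows '[[[0, 0.15, 0], [0, 0, 0], 0.49], [[0, 0.15, 0], [0, 0, 0], 0.49], [[0, 0.15, 0], [0, 0, 0], 0.49]]'

```text
clock: 7.75
tool_pos: [0.5957, -0.1437, 0.0975]
eef_rot: [0.643, 0.766, -0.0, -0.0]
contact_force: [1.3, -0.7, -0.6]
opening: 0.513
finger_force: 0.3
```

Request:
carry_out --rows '[[[0, 0.05, 0], [0, 0, 0], 0.49], [[0, 0.05, 0], [0, 0, 0], 0.49], [[0, 0.05, -0.4], [0, 0, 0], 0.49], [[0, 0.05, -0.8], [0, 0, 0], 0.49], [[0, 0.05, -1.3], [0, 0, 0], 0.49], [[0, 0.05, -1.8], [0, 0, 0], 0.49], [[0, 0.05, -2.4], [0, 0, 0], 0.49], [[0, 0.05, -3], [0, 0, 0], 0.49], [[0, 0.05, -5], [0, 0, 0], 0.49], [[0, 0.05, -8], [0, 0, 0], 0.49], [[0, 0.05, -12], [0, 0, 0], 0.49], [[0, 0.05, -12], [0, 0, 0], 0.49]]'

```text
clock: 8.95
tool_pos: [0.6001, -0.1444, 0.2234]
eef_rot: [0.643, 0.766, 0.003, 0.005]
contact_force: [0.5, -0.4, 0.4]
opening: 0.509
finger_force: 0.0
```

```bash
python3 -c "
from h import *
to([.4507,-.037,.16])
snap('scene','s3',(230,180,430,330),4)"
```

```text
pos [ 0.6001 -0.1444  0.2234] yaxis deg 10.02 zaxis [ 0.0106 -0.0019 -0.9999] shift cm [ 13.2  -12.91   6.16]
```

View pics/s3.png

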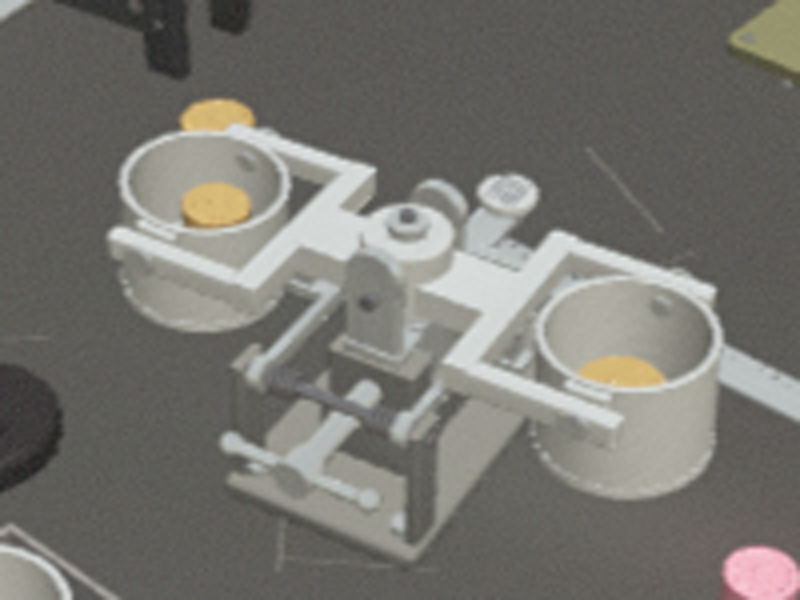

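The spare stands flat on the small disc, with its top at crop (216,205), centred in the right bucket. The key pad is at crop (509,192). Next is the key.

```bash
python3 -c "
from h import *
print(r.get_state()['q'].round(2),px('s3',230+509/4,180+192/4,.097),px('s3',230+216/4,180+205/4,.115))"
```

```text
[ 0.18  0.69 -0.03  1.63  0.02  0.82  0.31] [ 0.45316328 -0.0333339   0.097     ] [ 0.59556221 -0.14017122  0.115     ]
```

Request:
carry_out --rows '[[[13.2, -12.8, 2], [0, 0, -90], 0.49], [[13.2, -12.8, 2], [0, 0, -90], 1], [[13.2, -12.8, 2], [0, 0, -90], 1], [[13.2, -12.8, 2], [0, 0, -90], 1], [[13.2, -12.8, 2], [0, 0, -90], 1], [[13.2, -12.8, 2], [0, 0, -90], 1], [[13.2, -12.8, 2], [0, 0, -90], 1], [[13.2, -12.8, 2], [0, 0, -90], 1], [[13.2, -12.8, 2], [0, 0, -90], 1], [[13.2, -12.8, 2], [0, 0, -90], 1], [[13.2, -12.8, 2], [0, 0, -90], 1], [[13.2, -12.8, 2], [0, 0, -90], 1]]'

```text
clock: 10.2
tool_pos: [0.4468, -0.036, 0.197]
eef_rot: [-0.088, 0.996, 0.0, -0.001]
contact_force: [-0.3, 0.0, 0.5]
opening: 0.002
finger_force: 0.0
```

```bash
python3 -c "
from h import *
to([.451,-.036,.107])
snap('top','t3',(285,210,375,300),6)
im=np.load('pics/t3.npz')['im'];m=cv2.inRange(cv2.cvtColor(im,cv2.COLOR_BGR2HSV),(12,120,80),(28,255,255));n,l,s,c=cv2.connectedComponentsWithStats(m)
for i in range(1,n):
    if s[i,4]>40: print(s[i],c[i].round(1),px('t3',*c[i],.115))
"
```

```text
pos [ 0.4468 -0.036   0.197 ] yaxis deg 100.05 zaxis [-1.9e-03  7.0e-04 -1.0e+00] shift cm [-0.43 -0.08  9.  ]
[342 232  14  14 165] [348.6 238.5] [ 0.59298782 -0.14339661  0.115     ]
[244 245  18  18 254] [252.7 253.5] [0.54987516 0.1148771  0.115     ]
[390 287  19  17 256] [399.3 295. ] [ 0.44315099 -0.277939    0.115     ]
[ 34 392   7  47  61] [ 38.9 415.5] [0.11757251 0.66637258 0.115     ]
[548 428  22  22 283] [556.8 437.7] [ 0.08931579 -0.67070747  0.115     ]
```

The stack is within about 3 mm of centred. Now I'll lower onto the key.

Request:
carry_out --rows '[[[-0.4, -0.1, 4], [0, 0, 0], 1], [[-0.4, -0.1, 8], [0, 0, 0], 1], [[-0.4, -0.1, 8.8], [0, 0, 0], 1], [[-0.4, -0.1, 8.8], [0, 0, 0], 1], [[-0.4, -0.1, 8.8], [0, 0, 0], 1]]'

```text
clock: 10.75
tool_pos: [0.4522, -0.036, 0.1106]
eef_rot: [-0.087, 0.996, -0.0, 0.001]
contact_force: [-0.0, 0.7, 0.3]
opening: 0.002
finger_force: 0.0
```

```bash
python3 -c "
from h import *
to([.451,-.036,.083])"
```

```text
pos [ 0.4522 -0.036   0.1106] yaxis deg 100.04 zaxis [ 1.e-03 -1.e-04 -1.e+00] shift cm [0.12 0.02 2.76]
```

Request:
carry_out --rows '[[[0, 0, 0.6], [0, 0, 0], 1], [[0, 0, 1.1], [0, 0, 0], 1], [[0, 0, 1.4], [0, 0, 0], 1], [[0, 0, 1.6], [0, 0, 0], 1], [[0, 0, 1.8], [0, 0, 0], 1], [[0, 0, 2], [0, 0, 0], 1], [[0, 0, 2.2], [0, 0, 0], 1], [[0, 0, 2.4], [0, 0, 0], 1], [[0, 0, 2.6], [0, 0, 0], 1], [[0, 0, 2.7], [0, 0, 0], 1], [[0, 0, 2.7], [0, 0, 0], 1]]'

```text
clock: 11.85
tool_pos: [0.4519, -0.0364, 0.0835]
eef_rot: [-0.088, 0.996, -0.0, 0.001]
contact_force: [-1.2, -0.9, 11.7]
opening: 0.006
finger_force: 5.5
```

Request:
carry_out --rows '[[[0, 0, 0.1], [0, 0, 0], 1], [[0, 0, 0.2], [0, 0, 0], 1], [[0, 0, 0.2], [0, 0, 0], 1], [[0, 0, 0.2], [0, 0, 0], 1]]'

```text
clock: 12.25
tool_pos: [0.4519, -0.0364, 0.0827]
eef_rot: [-0.088, 0.996, -0.001, 0.001]
contact_force: [-4.4, 0.2, 25.5]
opening: 0.005
finger_force: 13.1
```

Request:
carry_out --rows '[[[0, 0, 0], [0, 0, 0], 1], [[0, 0, 0], [0, 0, 0], 1], [[0, 0, 0], [0, 0, 0], 1], [[0, 0, 0], [0, 0, 0], 1], [[0, 0, 0], [0, 0, 0], 1], [[0, 0, 0], [0, 0, 0], 1], [[0, 0, 0], [0, 0, 0], 1], [[0, 0, 0], [0, 0, 0], 1], [[0, 0, 0], [0, 0, 0], 1], [[0, 0, 0], [0, 0, 0], 1], [[0, 0, 0], [0, 0, 0], 1], [[0, 0, 0], [0, 0, 0], 1]]'

```text
clock: 13.45
tool_pos: [0.4519, -0.0364, 0.0827]
eef_rot: [-0.088, 0.996, -0.001, 0.001]
contact_force: [-3.9, 0.2, 26.5]
opening: 0.001
finger_force: 13.1
```

Request:
carry_out --rows '[[[0, 0, 0], [0, 0, 0], 1], [[0, 0, 0], [0, 0, 0], 1], [[0, 0, 0], [0, 0, 0], 1], [[0, 0, 0], [0, 0, 0], 1], [[0, 0, 0], [0, 0, 0], 1], [[0, 0, 0], [0, 0, 0], 1], [[0, 0, 0], [0, 0, 0], 1], [[0, 0, 0], [0, 0, 0], 1], [[0, 0, 0], [0, 0, 0], 1], [[0, 0, 0], [0, 0, 0], 1], [[0, 0, 0], [0, 0, 0], 1], [[0, 0, 0], [0, 0, 0], 1]]'

```text
clock: 14.65
tool_pos: [0.4519, -0.0364, 0.0827]
eef_rot: [-0.088, 0.996, -0.001, 0.001]
contact_force: [-4.2, -0.5, 25.6]
opening: 0.005
finger_force: 13.1
```

```bash
python3 -c "
from h import *
snap('scene','s4',(230,160,430,310),4)"
```

```text
(no output)
```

View pics/s4.png

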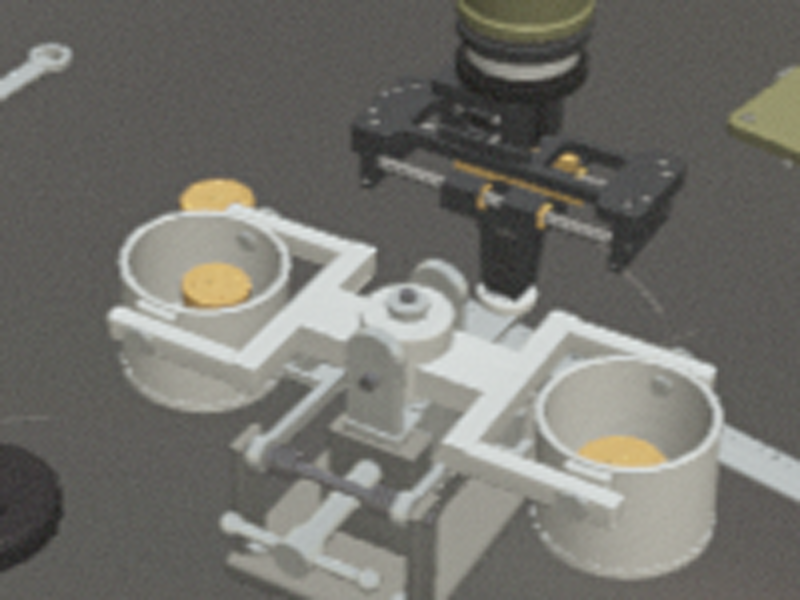

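The key is held down and the arm is level: both bucket rims sit exactly where they did before the press (shifted only by the 80-row crop offset). The stacked disc at crop (216,285) hasn't moved either. I'll hand it in.

```bash
python3 -c "
from plant import r
print(r.finish_job())"
```

```text
the job is handed in; nothing more can be done
None
```

The job is handed in, with no verdict shown: the spare small disc stands free on the small disc in the right (lighter) bucket, about 3 mm off centre, the key is held fully down at about 25 N, and the rotor arm looks level in the last picture.

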